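# Restock a sample-tub lane first-in-first-out

## Robot

A 6-joint arm with a two-finger parallel gripper is mounted at the origin on the work surface. World frame = base frame: x ahead of the robot, y to its left, z up, the work surface at z = 0. Lengths are in mm, angles in rad, forces in N, time in s.
With the tool pointing down it reaches from about 275 to 725 mm from the base axis. Payload 5.6 kg.
Tool frame: the origin (TCP) lies on the centre line of the jaws, within the pads' length; the fingertips stand 8 mm ahead of it and the grasp point (between the pads) lies 11 mm behind it (robot.tips_ahead is the distance from the TCP to the fingertips, in mm); z points along the fingers, y is the line along which they close (so a half turn about z gives the same grasp; the last joint's range is limited). The gripper opens to 85 mm and grips with 20 to 120 N. Pads are 22 mm wide; open, the fingers measure 114 mm over their backs; the gripper's body (76 mm by 85 mm) begins 54 mm behind the grasp point. The pads swing forward as they close: fully open they stand 13 mm farther back than shut.
Start: joints at [-0.854, 0.255, 0.108, 0, -1.424, -0.285], TCP at [230.196, -499.502, 239.283] pointing down, gripper open.
Joint ranges: [-2.95, 2.95], [-1.21, 1.97], [-1.09, 1.5], [-2.87, 1.71], [-2.94, -0.07], [-3.05, 3.05]. Speed limits (rad/s): [2.57, 2.57, 3.14, 3.14, 3.14, 3.14].

## Interface

Orientations are given as a unit quaternion [x, y, z, w].
In Python, from plant import robot, grab_frame gives the robot as it stands. The module is installed in compiled form; this text tells all that it offers.
- The arm moves only by the shell command python3 -m inch 'ROWS' [FORCE]. ROWS is JSON, one flat list of numbers, 7 for each row, row after row: the shift along the tool's x, y, z normalised to -1 to 1, where 1 is 100 mm, then the turn, a rotation vector about the tool's x, y, z normalised to -1 to 1, where 1 is 30 degrees, then the closure, from -1 (fully open) to 1 (shut). In form: [dx, dy, dz, rx, ry, rz, jaw, dx, dy, dz, rx, ry, rz, jaw, ...]. A call has 1 to 12 rows; each row is the pose to reach, as a shift and turn from the pose commanded when the call began, along the tool's axes at that moment; what a row does not reach only later rows make up. A row lasts 1/8 s, in which the tool goes at most 62.5 mm and 10.7 degrees, less where a joint would pass 70% of its speed; a pose out of reach is approached as far as the arm can. A call with a number of a shift or a turn outside -1 to 1 is refused whole. A call with a gripper value outside its range is refused whole. The fingers move at their own pace and stop on an object; FORCE is the grip in N (left out, the last holds). Time passes only in rows, so rows that repeat a pose let the fingers close. It gives the time, the measured TCP pose, the force, the opening and the grip force at its end, in the units of the state.
- robot.observe(): the state, without advancing time (a new reading comes with each control period).
- grab_frame(name): name is "scene" or "side" or "wrist"; returns a dict with "frame" (400x640x3 uint8, red, green, blue), "fx", "fy", "cx", "cy" (pixels), "view" (4x4, takes a point from world to camera coordinates). Camera axes: x right, y down, z forward; pixel columns grow to the right and rows downward; lengths in mm; the calibration is good to about 2 mm. A picture is of the moment at which its call begins. There is no depth.
- robot.sign_off(): hands the job in; it is judged then, once.
The state is a dict: "time_s": time; "joint_pos": joint angles; "qd": joint speeds; "joint_efforts": joint torques, N m; "eef_pos": TCP position; "tcp_rot": TCP orientation; "force": force on the tool from outside, world axes, zero at the start; "ft_torque": the same for the moment, N m; "grip_width": finger opening in mm; "gripper_force": force on a finger pad.
Only numpy, scipy, OpenCV 4.12 (cv2) and the standard library are available. Lean on these libraries where they do the work, as an engineer would, in place of code of your own. Each camera call takes 0.05 s, during which the arm holds its last target. There are 200 camera calls.

## Task

Restock the tub lane first-in-first-out: first draw the two old tubs forward along the lane, in their present order, until they are felt snug against the front stop, then load the two square new tubs from the tray behind them, pushing the sprung follower back with the last one so that it goes down in front of it. Leave all four upright on the lane floor in one snug row with the follower pressing on the last; do not ram, drop or tip any tub or lift the old ones out, and leave everything else alone.

Things in the scene. Friction and masses are not known exactly. Their poses are not given: they have to be found in the camera images.
- lane: fixed aluminium lane, 262 x 80 mm, open above, left or right of the robot. Origin under it; x runs along it from the front stop (nearer the robot) to the follower housing at the rear, z up. Floor 8 mm above the bench, 58 mm wide between thin guides that rise 26 mm above the lane floor, then flare out to 38 mm (80 mm over their outsides). Front stop plate rises 40 mm, rear housing 52 mm above the lane floor
- lane_front (a point): point on the lane floor at the inner face of the front stop, mid width; axes as the lane's: x to the rear, y across, z up. The front tub is home with its centre 25 mm along x; the full row of four has centres at 25, 75, 125 and 175 mm. After the old tubs and one new tub are snug, only 30 mm is left before the resting follower
- follower (a joint): travel (m) of the sprung follower, an upright grey plate 8 mm thick, 46 mm wide, top 114 mm above the lane floor (taller than a tub). 0 = at rest at its forward limit, face 180 mm from lane_front; grows to the rear, hard end at 0.036. Spring pushes it forward: 3 N at 0 plus 40 N/m; it does not stay back by itself. The full row leaves it at 0.020
- follower_face (a point): point on the lane floor below the follower's front face, moves with it. The last tub can push the plate back while held upright just above the row (underside over the other tubs' tops, against the plate's upper part), then go down between row and plate
- old_a: closed square white plastic sample tub with a snap lid, flush sides, 50 x 50 mm and 86 mm tall, about 0.15 to 0.3 kg, all four alike; origin at the centre of its underside, z up; old stock, stands in the lane, the one nearest the front stop, 15 to 40 mm short of it
- old_b: closed square white plastic sample tub with a snap lid, flush sides, 50 x 50 mm and 86 mm tall, about 0.15 to 0.3 kg, all four alike; origin at the centre of its underside, z up; old stock, stands in the lane behind old_a with a gap of 4 to 50 mm, in front of the follower
- new_a: closed square white plastic sample tub with a snap lid, flush sides, 50 x 50 mm and 86 mm tall, about 0.15 to 0.3 kg, all four alike; origin at the centre of its underside, z up; new stock, stands in the tray
- new_b: closed square white plastic sample tub with a snap lid, flush sides, 50 x 50 mm and 86 mm tall, about 0.15 to 0.3 kg, all four alike; origin at the centre of its underside, z up; new stock, stands in the tray, its centre 95 to 135 mm from the other new tub's
- tray: fixed shallow grey tray, 220 x 240 mm (x, y), wall 4 mm thick and 20 mm high, inner floor 4 mm above the bench; origin under its centre; on the other side of the robot from the lane. The new tubs stand towards -y of it, one behind the other along its x; the round tub towards +y
- round_tub: bystander, leave it alone: round white tub, 52 mm across, 60 mm tall, in the tray beside the new tubs; origin at the centre of its underside
- beaker: bystander, leave it alone: glass beaker, 68 mm across, 90 mm tall; origin at the centre of its underside
- flask: bystander, leave it alone: conical amber flask, 88 mm across, 125 mm tall; origin at the centre of its underside
- reagent: bystander, leave it alone: amber bottle, 64 mm across, 150 mm tall; origin at the centre of its underside
- mortar: bystander, leave it alone: white ceramic bowl, 90 mm across, 50 mm tall; origin at the centre of its underside
- spatula: bystander, leave it alone: spatula, about 180 mm long, lying flat; origin at the middle of its length, underside
- notes: bystander, leave it alone: pad of notes, 110 x 150 x 12 mm, lying flat; origin at the centre of its underside
Mind the look-alikes: they are no part of the job. What is shaped like the new_a but red or yellow is not meant.

How it is judged:
By the outcome, as a careful person would: the job done as asked, in the order asked, and still so for the second after the job is handed in, with the robot touching nothing.
It also fails if it takes over 72 s, if anything falls off the work surface, if the arm or the gripper's body presses on something with over 40 N, if the wrist force passes 120 N, or if a joint passes its speed limit or range.

## Working session

There is one attempt and no reset: what is moved stays moved. The work goes in short steps, Python scripts to look and compute and a shell command to move; the robot and the scene stay as the last step left them, time stands still between calls to the robot, and variables do not carry over. Pictures are saved under pics/ and viewed, at most 10 in all, crops included, and the job is handed in when it is done.

```bash
mkdir -p pics; cat > h.py <<'E'
import numpy as np, cv2
from plant import robot, grab_frame
def snap(n,f):
    d=grab_frame(n); cv2.imwrite('pics/'+f+'.png',d['frame'][:,:,::-1]); 
    np.savez('pics/'+f+'.npz',**{k:np.array(v) for k,v in d.items()}); return d
def ray(f,u,v,z):
    d=np.load('pics/'+f+'.npz'); V=d['view']; R=V[:3,:3]; c=-R.T@V[:3,3]
    r=R.T@np.array([(u-d['cx'])/d['fx'],(v-d['cy'])/d['fy'],1]); return c+r*(z-c[2])/r[2]
def proj(f,p):
    d=np.load('pics/'+f+'.npz'); q=d['view']@np.append(p,1); return d['fx']*q[0]/q[2]+d['cx'],d['fy']*q[1]/q[2]+d['cy']
E
python3 - <<'E'
from h import *
for n in('scene','side','wrist'):
    d=snap(n,n+'0'); V=d['view']; print(n,(-V[:3,:3].T@V[:3,3]).round(),d['fx'])
print(robot.observe())
E
```

```text
scene [1073.  253. 1152.] 437.52766975580425
side [-139.  777.  662.] 398.8604703804564
wrist [ 155. -533.  373.] 355.67669965956327
{'time_s': 0.15, 'joint_pos': array([-8.54365276e-01,  2.55602804e-01,  1.07304981e-01, -2.74638670e-04,
       -1.42391139e+00, -2.84617924e-01]), 'qd': array([ 0.00059554, -0.0017929 ,  0.00197204,  0.00222199,  0.00034406,
       -0.00069044]), 'joint_efforts': array([-6.89959252e-04, -3.86941016e+01,  2.38080508e+01,  5.36665097e+00,
       -4.60162162e-03,  2.47027828e-06]), 'eef_pos': array([ 230.06665631, -499.17903886,  238.62129422]), 'tcp_rot': array([-2.14213251e-01,  9.76786653e-01,  6.84966325e-04, -2.19847656e-04]), 'force': array([ 0.78013643, -0.88495358, -0.30638214]), 'ft_torque': array([-0.00945446, -0.01134807, -0.03443606]), 'gripper_force': 0.0, 'grip_width': 85.28861777221078}
```

View pics/scene0.png

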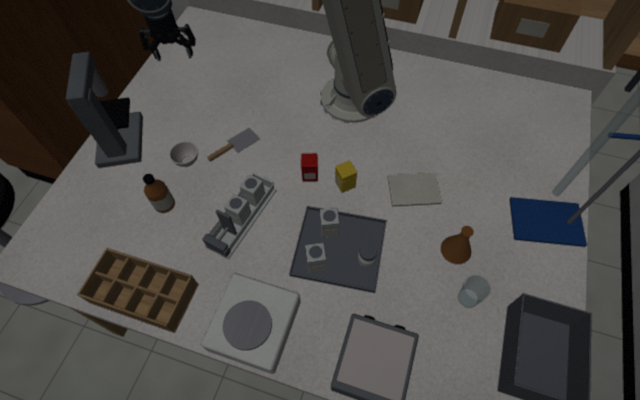

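View pics/side0.png

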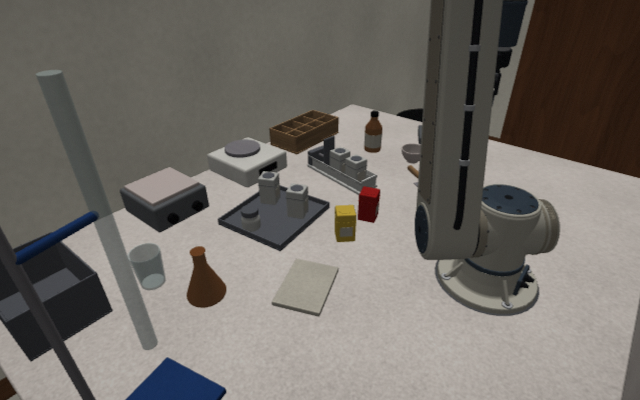

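The scene shows the lane at about (240,213), running from the front stop (268,185) to the housing (215,240). The two old tubs are at (253,188) and (238,208), the new tubs at (330,220) and (316,255), and the round tub at (368,257). The red and yellow decoys are at (310,167) and (346,177).

```bash
python3 - <<'E'
import cv2
i=cv2.imread('pics/scene0.png')[160:290,195:390]
i=cv2.convertScaleAbs(cv2.resize(i,None,fx=4,fy=4,interpolation=cv2.INTER_CUBIC),alpha=1.4)
cv2.imwrite('pics/crop0.png',i)
E
```

```text
(no output)
```

View pics/crop0.png

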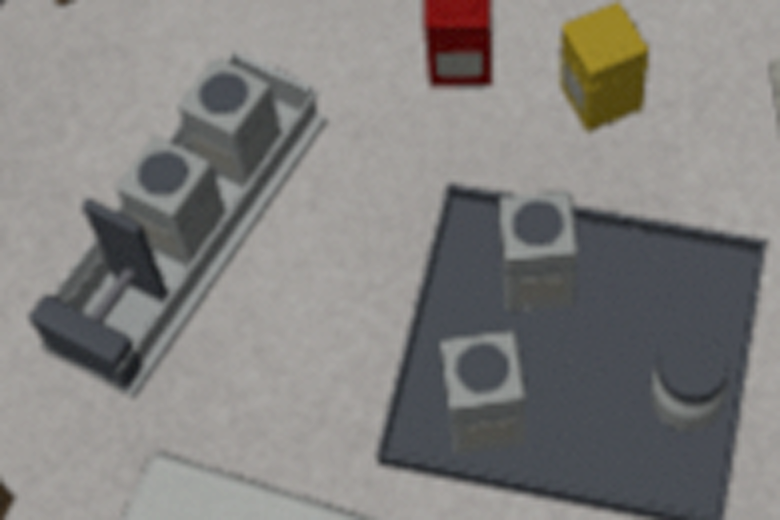

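The enlarged crop shows the lid centres at (224,94) and (163,172) for the old tubs and (539,222) and (483,367) for the new ones. The right base edge of the lane runs from (327,122) to (135,393), and the follower top from (88,203) to (133,240).

```bash
python3 - <<'E'
from h import *
def R(x,y,z): return ray('scene0',195+(x+.5)/4-.5,160+(y+.5)/4-.5,z)
P={}
for n,x,y,z in [('oa',224,94,94),('ob',163,172,94),('n1',539,222,90),('n2',483,367,90),('edgeF',327,122,0),('edgeR',135,393,0),('fsL',235,57,48),('fsR',317,95,48),('folL',88,203,122),('folR',133,240,122),('housL',40,307,60),('housR',128,350,60),
 ('tr1',450,187,20),('tr2',765,240,20),('tr3',380,462,20),('tr4',720,518,20),('red',458,0,90),('yel',605,40,90)]:
    P[n]=R(x,y,z); print(n,P[n].round(1))
for a,b in [('oa','ob'),('edgeF','edgeR'),('fsL','fsR'),('n1','n2'),('tr1','tr2'),('tr1','tr3')]:
    d=P[b]-P[a]; print(a,b,np.linalg.norm(d).round(1),np.degrees(np.arctan2(d[1],d[0])).round(1))
# tub square edges: lid corners of new tubs
for n,cs in {'n1':[(500,200),(572,192),(580,252),(505,262)],'n2':[(440,341),(513,331),(524,398),(448,408)],'oa':[(180,108),(220,60),(273,92),(240,140)]}.items():
    c=[R(x,y,94 if n=='oa' else 90) for x,y in cs]; print(n,np.mean(c,0).round(1),[(round(float(np.linalg.norm(c[i-1]-c[i])),1),round(float(np.degrees(np.arctan2(*(c[i]-c[i-1])[[1,0]]))),1)) for i in range(4)])
from scipy.spatial.transform import Rotation as Q
s=robot.observe();print(Q.from_quat(s['tcp_rot']).as_matrix().round(3))
E
```

```text
oa [ 491.8 -165.8   94. ]
ob [ 565.  -181.2   94. ]
n1 [520.   81.3  90. ]
n2 [635.   79.3  90. ]
edgeF [ 439.5 -116.6    0. ]
edgeR [ 693.2 -164.6    0. ]
fsL [ 433.  -189.2   48. ]
fsR [ 445.9 -117.    48. ]
folL [ 616.4 -208.3  122. ]
folR [ 632.9 -167.4  122. ]
housL [ 674.5 -232.4   60. ]
housR [ 685.5 -160.5   60. ]
tr1 [475.7  -2.1  20. ]
tr2 [447.2 231.7  20. ]
tr3 [694.6  23.4  20. ]
tr4 [661.3 253.9  20. ]
red [359.  -33.4  90. ]
yel [360.2  81.2  90. ]
oa ob 74.9 -11.9
edgeF edgeR 258.2 -10.7
fsL fsR 73.3 79.8
n1 n2 115.0 -1.0
tr1 tr2 235.5 96.9
tr1 tr3 220.4 6.7
n1 [523.1  82.5  90. ] [(48.6, -157.6), (50.6, 115.1), (47.4, 23.8), (51.8, -63.6)]
n2 [636.8  78.7  90. ] [(48.2, -154.4), (49.1, 116.5), (48.6, 26.6), (50.0, -64.0)]
oa [ 495.3 -161.    94. ] [(52.7, -102.8), (48.3, 166.7), (49.4, 73.6), (45.3, -8.9)]
[[-0.908 -0.418 -0.001]
 [-0.418  0.908  0.001]
 [ 0.     0.001 -1.   ]]
```

```bash
cat >> h.py <<'E'
from scipy.spatial.transform import Rotation as Q
def go(x,y,z,yaw):
    "shift (units 100mm) in tool axes and z turn (units 30deg) to TCP x,y,z with tool y at yaw deg"
    s=robot.observe(); M=Q.from_quat(s['tcp_rot']).as_matrix()
    a=np.degrees(np.arctan2(M[1,1],M[0,1])); t=(a-yaw+180)%360-180
    print('t',round(s['time_s'],2),'p',s['eef_pos'].round(1),'y',round(a,1),'tilt',M[:2,2].round(4),'F',s['force'].round(1),'w',round(s['grip_width'],1),'gf',round(s['gripper_force'],1))
    print('shift',(M.T@(np.array([x,y,z])-s['eef_pos'])/100).round(3),'rz',round(t/30,3))
E
python3 -m inch '[-1,0.34,0,0,0,0.5,-1,-1,0.34,0,0,0,1,-1,-1,0.34,0,0,0,1,-1]'
python3 -c "
from h import *
go(540,-176,235,79.2)"
```

```text
time_s: 0.52
eef_pos: [308.5, -424.8, 239.0]
tcp_rot: [0.047, 0.999, 0.0, 0.0]
force: [-0.3, -0.6, 0.8]
grip_width: 85.2
gripper_force: 0.0
t 0.53 p [ 308.5 -424.8  239. ] y 84.6 tilt [0.0001 0.0008] F [-0.3 -0.6  0.8] w 85.2 gf 0.0
shift [-2.07   2.695  0.043] rz 0.18
```

```bash
python3 -m inch '[-0.5,0.6,0,0,0,0.18,-1,-0.7,1,0,0,0,0.18,-1,-0.7,1,0,0,0,0.18,-1]' >/dev/null
python3 -m inch '[-0.5,0.6,0,0,0,0,-1,-0.8,1,0,0,0,0,-1,-0.8,1,0,0,0,0,-1]' >/dev/null
python3 -c "
from h import *
go(540,-176,235,79.2)"
```

```text
t 1.27 p [ 484.6 -248.2  238.2] y 79.5 tilt [-0.0013  0.0008] F [-1.  -1.  -0.6] w 85.1 gf 0.0
shift [-0.414  0.811  0.032] rz 0.011
```

```bash
python3 -m inch '[-0.3,0.5,0,0,0,0,-1,-0.4,0.8,0,0,0,0,-1,-0.4,0.8,0,0,0,0,-1]' >/dev/null
python3 -c "
from h import *
go(565,-181,64,79.2); d=snap('wrist','w1'); V=d['view'];print((-V[:3,:3].T@V[:3,3]).round(),V[2,:3])
cv2.imwrite('pics/w1b.png',cv2.convertScaleAbs(d['frame'][:,:,::-1],alpha=1.4))"
```

```text
t 1.65 p [ 537.1 -178.4  238.7] y 79.4 tilt [-0.0012  0.0001] F [-0.5 -0.6 -0.1] w 85.6 gf 0.0
shift [-0.281  0.026  1.747] rz 0.008
[ 456. -162.  373.] [ 0.31571924 -0.05921105 -0.94700339]
```

View pics/w1b.png

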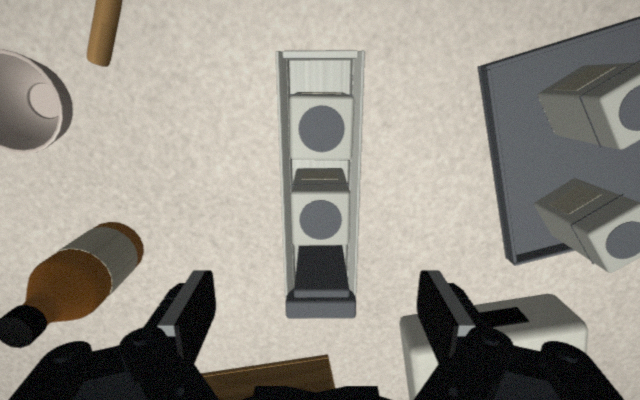

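The wrist view shows the lane upright in the frame. The front stop is at (320,54), the lids at (322,128) for old_a and (320,219) for old_b, the follower at (321,265) and the housing at (321,305). New tubs are at the right.

```bash
python3 - <<'E'
from h import *
f='w1'
for n,u,v,z in [('oa',322,128.5,94),('ob',320.5,219.5,94),('stopL in top',286,58,48),('stopR in top',355,58,48),('stop out',320,51,48),('gL top front',278,56,46),('gR top front',363,56,46),('gLrear',286,292,46),('gRrear',356,292,46),('hous topL',287,304,60),('hous topR',355,304,60),('n2lid?',641,105,90),('n1',630,238,90)]:
    print(n,ray(f,u,v,z).round(1))
for n,cs in {'oa':[(292,95),(352,95),(354,159),(290,159)],'ob':[(292,191),(349,191),(349,245),(291,245)]}.items():
    c=np.array([ray(f,u,v,94) for u,v in cs]); print(n,c.mean(0).round(1),[(np.linalg.norm(c[i]-c[i-1]).round(1),np.degrees(np.arctan2(*(c[i]-c[i-1])[[1,0]])).round(1)) for i in range(4)])
E
```

```text
oa [ 492.2 -164.3   94. ]
ob [ 566.7 -179.2   94. ]
stopL in top [ 434.3 -184.1   48. ]
stopR in top [ 445.1 -126.5   48. ]
stop out [ 434.2 -154.7   48. ]
gL top front [ 431.3 -190.6   46. ]
gR top front [ 444.7 -119.3   46. ]
gLrear [ 660.6 -233.1   46. ]
gRrear [ 674.3 -159.9   46. ]
hous topL [ 666.  -232.1   60. ]
hous topR [ 678.9 -163.1   60. ]
n2lid? [520.5  80.4  90. ]
n1 [635.1  82.7  90. ]
oa [ 491.8 -164.2   94. ] [(np.float64(49.0), np.float64(166.3)), (np.float64(45.2), np.float64(79.4)), (np.float64(49.1), np.float64(-6.9)), (np.float64(51.0), np.float64(-100.6))]
ob [ 565.9 -179.2   94. ] [(np.float64(49.0), np.float64(167.1)), (np.float64(46.8), np.float64(79.4)), (np.float64(48.9), np.float64(-8.9)), (np.float64(50.2), np.float64(-100.6))]
```

```bash
python3 -m inch '[-0.29,0.02,0.4,0,0,-0.003,-1,-0.29,0.02,0.95,0,0,-0.003,-1,-0.29,0.02,0.95,0,0,-0.003,-1]' >/dev/null
python3 -c "
from h import *
go(566,-180,64,79.5);print(robot.tips_ahead)"
```

```text
t 2.08 p [ 561.8 -183.2  140. ] y 79.3 tilt [-0.0104  0.0016] F [-0.5 -0.5  0.5] w 85.3 gf 0.0
shift [-0.043  0.04   0.76 ] rz -0.006
8.0
```

```bash
python3 -m inch '[0,0.015,0.4,0,0,-0.003,-1,0,0.015,0.77,0,0,-0.003,-1,0,0.015,0.77,0,0,-0.003,-1,0,0.015,0.77,0,0,-0.003,-1]' 
python3 -c "
from h import *
go(566,-180,64,79.5)"
```

```text
time_s: 2.58
eef_pos: [567.8, -181.9, 70.7]
tcp_rot: [0.091, 0.996, -0.001, 0.002]
force: [-0.1, 0.7, 0.0]
grip_width: 85.0
gripper_force: 0.0
t 2.58 p [ 567.8 -181.9   70.7] y 79.5 tilt [ 0.0046 -0.0016] F [-0.1  0.7  0. ] w 85.0 gf 0.0
shift [0.021 0.015 0.067] rz 0.001
```

```bash
python3 -m inch '[0,0,0.05,0,0,0,-1,0,0,0.05,0,0,0,-1,0,0,0.05,0,0,0,-1]' >/dev/null
python3 -c "
from h import *
go(566,-180,64,79.5)"
```

```text
t 2.95 p [ 566.2 -180.9   62.8] y 79.5 tilt [ 0.0007 -0.0002] F [ 0.3  0.2 -0.5] w 85.3 gf 0.0
shift [ 0.004  0.008 -0.012] rz 0.001
```

```bash
python3 -m inch '[0,0.008,0,0,0,0,0.5,0,0.008,0,0,0,0,1,0,0.008,0,0,0,0,1,0,0.008,0,0,0,0,1,0,0.008,0,0,0,0,1]' 25
python3 -c "
from h import *
go(566,-180,64,79.5)"
```

```text
time_s: 3.58
eef_pos: [566.3, -180.1, 62.4]
tcp_rot: [0.091, 0.996, -0.0, 0.0]
force: [-0.0, 0.4, 0.9]
grip_width: 49.7
gripper_force: 26.7
t 3.58 p [ 566.3 -180.1   62.4] y 79.5 tilt [ 0.0003 -0.    ] F [-0.   0.4  0.9] w 49.7 gf 26.7
shift [ 0.003  0.    -0.016] rz 0.001
```

```bash
python3 -m inch '[0.03,0,0,0,0,0,1,0.07,0,0,0,0,0,1,0.12,0,0,0,0,0,1,0.16,0,0,0,0,0,1,0.19,0,0,0,0,0,1,0.21,0,0,0,0,0,1,0.23,0,0,0,0,0,1,0.25,0,0,0,0,0,1,0.27,0,0,0,0,0,1,0.29,0,0,0,0,0,1,0.31,0,0,0,0,0,1,0.33,0,0,0,0,0,1]'
python3 -m inch '[0.03,0,0,0,0,0,1,0.06,0,0,0,0,0,1,0.09,0,0,0,0,0,1,0.11,0,0,0,0,0,1,0.13,0,0,0,0,0,1,0.15,0,0,0,0,0,1,0.16,0,0,0,0,0,1,0.17,0,0,0,0,0,1,0.175,0,0,0,0,0,1]'
python3 -c "
from h import *
go(513,-170,63,79.5)"
```

```text
time_s: 5.08
eef_pos: [533.9, -174.1, 62.4]
tcp_rot: [0.091, 0.996, -0.0, 0.0]
force: [3.1, -1.1, 0.9]
grip_width: 49.8
gripper_force: 27.1
time_s: 6.2
eef_pos: [516.7, -170.9, 62.4]
tcp_rot: [0.091, 0.996, -0.0, 0.0]
force: [4.8, -0.9, 2.9]
grip_width: 49.6
gripper_force: 27.3
t 6.2 p [ 516.7 -170.9   62.4] y 79.5 tilt [ 0.0004 -0.0001] F [ 4.8 -0.9  2.9] w 49.6 gf 27.3
shift [ 0.038  0.002 -0.006] rz 0.001
```

```bash
python3 -m inch '[0.005,0,0,0,0,0,1,0.01,0,0,0,0,0,1,0.015,0,0,0,0,0,1,0.02,0,0,0,0,0,1]' | egrep 'pos|^force'
python3 -m inch '[0.005,0,0,0,0,0,1,0.01,0,0,0,0,0,1,0.015,0,0,0,0,0,1]'| egrep 'pos|^force'
```

```text
eef_pos: [514.7, -170.5, 62.4]
force: [4.3, -0.7, 3.9]
eef_pos: [513.2, -170.3, 62.4]
force: [4.5, -2.1, 3.6]
```

```bash
for i in 1 2; do python3 -m inch '[0.005,0,0,0,0,0,1,0.01,0,0,0,0,0,1,0.015,0,0,0,0,0,1]' | egrep 'pos|^force'; done
```

```text
eef_pos: [512.4, -170.1, 62.4]
force: [8.0, -1.8, 1.5]
eef_pos: [512.2, -170.1, 62.7]
force: [11.1, -3.8, -1.5]
```

```bash
python3 -m inch '[-0.01,0,0,0,0,0,1,-0.018,0,0,0,0,0,1,-0.018,0,0,0,0,0,-1,-0.018,0,0,0,0,0,-1,-0.018,0,0,0,0,0,-1,-0.018,0,-0.05,0,0,0,-1,-0.018,0,-0.3,0,0,0,-1,-0.018,0,-0.8,0,0,0,-1]' | egrep 'pos|^force|width'
python3 -m inch '[0,0,-0.6,0,0,0,-1,0,0.4,-0.8,0,0,-0.3,-1,0,0.9,-0.8,0,0,-0.6,-1,0,0.9,-0.8,0,0,-1,-1]' |egrep 'pos|^force|width'
python3 -c "
from h import *
go(500,81,235,115)"
```

```text
eef_pos: [510.2, -169.7, 141.5]
force: [1.2, 1.3, 0.7]
grip_width: 85.6
eef_pos: [528.6, -78.8, 222.8]
force: [-1.0, -0.4, -0.3]
grip_width: 85.4
t 9.32 p [528.6 -78.8 222.8] y 108.8 tilt [0.0007 0.0009] F [-1.  -0.4 -0.3] w 85.4 gf 0.0
shift [-0.245  1.605 -0.12 ] rz -0.207
```

```bash
python3 -m inch '[-0.12,0.5,-0.1,0,0,-0.2,-1,-0.12,0.8,-0.1,0,0,-0.2,-1,-0.12,0.8,-0.1,0,0,-0.2,-1]' >/dev/null
python3 -m inch '[-0.12,0.5,0,0,0,0,-1,-0.12,0.8,0,0,0,0,-1,-0.12,0.8,0,0,0,0,-1]' >/dev/null
python3 -c "
from h import *
go(521,81,64,115); d=snap('wrist','w2')
cv2.imwrite('pics/w2b.png',cv2.convertScaleAbs(d['frame'][:,:,::-1],alpha=1.4))"
```

```text
t 10.07 p [492.2  76.9 232.5] y 114.4 tilt [-0.      0.0001] F [-0.6 -0.5  0.1] w 85.3 gf 0.0
shift [-0.279 -0.081  1.685] rz -0.021
```

View pics/w2b.png

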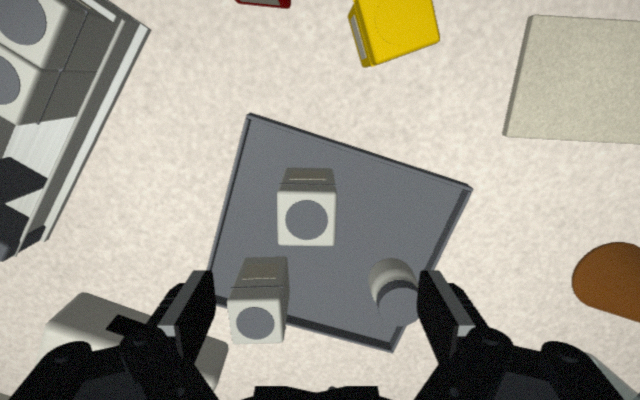

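The old tubs now stand together against the front of the lane (top left). new tub 1 has its lid at (306.5,219.5), tub 2 at (256,322), and the round tub is at (398,297).

```bash
python3 - <<'E'
from h import *
f='w2'
print(ray(f,306.5,219.5,90),ray(f,256,322.5,90),ray(f,398,300,64))
for cs in [[(277,192),(334,191),(336,245),(277,246)],[(229,304),(285.5,303),(283.5,342),(230,344)]]:
    c=np.array([ray(f,u,v,90) for u,v in cs]); print(c.mean(0).round(1),[(np.linalg.norm(c[i]-c[i-1]).round(1),np.degrees(np.arctan2(*(c[i]-c[i-1])[[1,0]])).round(1)) for i in range(4)])
go(521,81,60,115)
E
```

```text
[521.63490419  82.03039308  90.        ] [635.40009831  80.87760875  90.        ] [572.83950614 203.43991761  64.        ]
[521.6  81.5  90. ] [(np.float64(48.7), np.float64(-157.7)), (np.float64(46.5), np.float64(115.4)), (np.float64(48.6), np.float64(27.3)), (np.float64(50.7), np.float64(-64.6))]
[636.2  82.2  90. ] [(np.float64(44.8), np.float64(-159.0)), (np.float64(51.6), np.float64(115.5)), (np.float64(43.6), np.float64(20.2)), (np.float64(51.1), np.float64(-63.1))]
t 10.12 p [492.6  76.1 232.5] y 114.3 tilt [ 0.0001 -0.0002] F [-0.6 -0.5  0.6] w 85.2 gf 0.0
shift [-0.279 -0.072  1.725] rz -0.023
```

```bash
python3 -m inch '[-0.286,-0.068,0.2,0,0,-0.03,-1,-0.286,-0.068,0.6,0,0,-0.03,-1,-0.286,-0.068,0.95,0,0,-0.03,-1,-0.286,-0.068,0.95,0,0,-0.03,-1]' >/dev/null
python3 -m inch '[0,0,0.4,0,0,0,-1,0,0,0.72,0,0,0,-1,0,0,0.77,0,0,0,-1,0,0,0.77,0,0,0,-1,0,0,0.77,0,0,0,-1]' >/dev/null
python3 -c "
from h import *
go(521.5,81.7,60,115.2)"
```

```text
t 11.25 p [522.9  81.9  62.3] y 115.2 tilt [0.0034 0.001 ] F [ 0.6 -0.4 -0.8] w 85.3 gf 0.0
shift [0.014 0.004 0.023] rz -0.001
```

Close (grip 40 N) and lift gently.

```bash
python3 -m inch '[0,0,0,0,0,0,0,0,0,0,0,0,0,1,0,0,0,0,0,0,1,0,0,0,0,0,0,1,0,0,0,0,0,0,1]' 40 | egrep 'pos|^force|width|gripper'
python3 -m inch '[0,0,-0.05,0,0,0,1,0,0,-0.15,0,0,0,1,0,0,-0.4,0,0,0,1,0,0,-0.7,0,0,0,1,0,0,-1,0,0,0,1,0,0,-1,0,0,0,1]' | egrep 'pos|^force|width|gripper'
python3 -c "
from h import *
go(563.5,-179.6,200,79.5)"
```

```text
eef_pos: [522.0, 81.7, 61.1]
force: [-0.7, -1.1, 5.5]
grip_width: 49.7
gripper_force: 41.4
eef_pos: [523.0, 82.1, 163.0]
force: [1.0, 0.4, -2.6]
grip_width: 49.6
gripper_force: 41.8
t 12.62 p [523.   82.1 163. ] y 115.2 tilt [0.0051 0.0019] F [ 1.   0.4 -2.6] w 49.6 gf 41.8
shift [ 0.744 -2.541 -0.373] rz 1.189
```

```bash
python3 -m inch '[0.06,-0.2,-0.15,0,0,0.1,1,0.12,-0.45,-0.25,0,0,0.3,1,0.2,-0.75,-0.25,0,0,0.5,1,0.27,-1,-0.25,0,0,0.6,1]' >/dev/null
python3 -c "
from h import *
go(569.4,-180.6,185,79.5)"
```

```text
t 13.12 p [539.  -21.2 184.1] y 97.0 tilt [-0.0022  0.0002] F [-0.1  0.4 -2.2] w 49.9 gf 41.8
shift [-0.107 -1.619 -0.01 ] rz 0.584
```

```bash
python3 -m inch '[-0.02,-0.3,0,0,0,0.15,1,-0.04,-0.6,0,0,0,0.3,1,-0.05,-0.85,0,0,0,0.5,1,-0.05,-1,0,0,0,0.58,1]' >/dev/null
python3 -c "
from h import *
go(569.4,-180.6,185,79.5)"
```

```text
t 13.62 p [ 556.5 -119.8  184. ] y 79.6 tilt [-0.0023  0.0004] F [ 0.4  0.1 -2.9] w 49.8 gf 41.8
shift [-0.236 -0.574 -0.011] rz 0.004
```

```bash
python3 -m inch '[-0.08,-0.2,0,0,0,0.003,1,-0.17,-0.4,0,0,0,0.003,1,-0.23,-0.55,0,0,0,0.003,1,-0.23,-0.55,0,0,0,0.003,1,-0.23,-0.55,0,0,0,0.003,1,-0.23,-0.55,0,0,0,0.003,1]' >/dev/null
python3 -c "
from h import *
go(569.4,-180.6,75,79.5)"
```

```text
t 14.38 p [ 569.8 -176.5  185.4] y 79.7 tilt [0.0001 0.0002] F [-0.3  0.6 -1.8] w 49.8 gf 41.9
shift [-0.003 -0.041  1.104] rz 0.007
```

```bash
python3 -m inch '[0,-0.02,0.15,0,0,0.007,1,0,-0.04,0.4,0,0,0.007,1,0,-0.04,0.65,0,0,0.007,1,0,-0.04,0.72,0,0,0.007,1,0,-0.04,0.72,0,0,0.007,1]' >/dev/null
python3 -c "
from h import *
go(569.4,-180.6,65.5,79.5)"
```

```text
t 15.0 p [ 569.  -181.1  113. ] y 79.5 tilt [-0.0009 -0.0002] F [-0.9 -0.1 -1.4] w 49.8 gf 41.8
shift [-0.003  0.006  0.475] rz -0.001
```

```bash
python3 -m inch '[0,0.005,0.08,0,0,0,1,0,0.005,0.16,0,0,0,1,0,0.005,0.24,0,0,0,1,0,0.005,0.32,0,0,0,1,0,0.005,0.38,0,0,0,1,0,0.005,0.42,0,0,0,1,0,0.005,0.44,0,0,0,1,0,0.005,0.45,0,0,0,1]'| egrep 'pos|^force'
python3 -m inch '[0,0,0.005,0,0,0,1,0,0,0.01,0,0,0,1,0,0,0.015,0,0,0,1]'| egrep 'pos|^force'
```

```text
eef_pos: [569.4, -180.6, 68.3]
force: [0.3, -0.3, -2.3]
eef_pos: [569.3, -180.6, 66.9]
force: [-0.7, -0.8, -2.3]
```

```bash
for i in 1 2; do python3 -m inch '[0,0,0.005,0,0,0,1,0,0,0.01,0,0,0,1]'| egrep 'pos|^force'; done
```

```text
eef_pos: [569.3, -180.6, 65.8]
force: [0.2, -0.3, -2.1]
eef_pos: [569.3, -180.7, 65.1]
force: [-0.2, 1.4, 1.1]
```

```bash
python3 -m inch '[0.01,0,0,0,0,0,1,0.02,0,0,0,0,0,1,0.03,0,0,0,0,0,1,0.04,0,0,0,0,0,1,0.05,0,0,0,0,0,1]'| egrep 'pos|^force'
for i in 1 2; do python3 -m inch '[0.006,0,0,0,0,0,1,0.012,0,0,0,0,0,1,0.018,0,0,0,0,0,1]'| egrep 'pos|^force'; done
```

```text
eef_pos: [564.7, -179.8, 65.1]
force: [2.6, -0.5, 0.2]
eef_pos: [563.0, -179.4, 65.1]
force: [3.9, -0.7, 0.4]
eef_pos: [562.7, -179.5, 65.2]
force: [8.2, -3.6, -1.9]
```

```bash
python3 -m inch '[0.01,0,0,0,0,0,1,0.01,0,0,0,0,0,1]'| egrep 'pos|^force'
python3 -m inch '[-0.01,0,0,0,0,0,1,-0.015,0,0,0,0,0,1,-0.015,0,0,0,0,0,-1,-0.015,0,0,0,0,0,-1,-0.015,0,0,0,0,0,-1,-0.015,0,-0.05,0,0,0,-1,-0.015,0,-0.3,0,0,0,-1,-0.015,0,-0.8,0,0,0,-1]' | egrep 'pos|^force|width'
python3 -m inch '[0,0,-0.5,0,0,0,-1,0,0.4,-0.7,0,0,-0.3,-1,0,0.9,-0.7,0,0,-0.6,-1,0,0.9,-0.7,0,0,-1,-1]' |egrep 'pos|^force|width'
python3 -c "
from h import *
go(636,81.5,200,115)"
```

```text
eef_pos: [562.6, -179.5, 65.6]
force: [9.3, -4.1, -1.6]
eef_pos: [559.7, -178.8, 143.9]
force: [0.8, -0.3, -0.0]
grip_width: 85.2
eef_pos: [578.2, -87.8, 215.4]
force: [0.1, -0.6, 0.4]
grip_width: 85.3
t 20.0 p [578.2 -87.8 215.4] y 108.7 tilt [0.0009 0.0008] F [ 0.1 -0.6  0.4] w 85.3 gf 0.0
shift [-1.091  1.417  0.156] rz -0.209
```

```bash
python3 -m inch '[-0.3,0.4,0,0,0,-0.2,-1,-0.5,0.7,0,0,0,-0.22,-1,-0.55,0.7,0,0,0,-0.22,-1]' >/dev/null
python3 -m inch '[-0.3,0.4,0,0,0,0,-1,-0.45,0.65,0,0,0,0,-1,-0.45,0.65,0,0,0,0,-1,-0.45,0.65,0,0,0,0,-1]' >/dev/null
python3 -c "
from h import *
go(636,81.5,60,115.5)
d=snap('wrist','w3'); cv2.imwrite('pics/w3b.png',cv2.convertScaleAbs(d['frame'][:,:,::-1],alpha=1.4))"
```

```text
t 20.88 p [621.7  70.  215. ] y 114.8 tilt [ 0.0001 -0.0003] F [-0.1  0.3 -0.1] w 85.6 gf 0.0
shift [-0.178  0.045  1.55 ] rz -0.024
```

View pics/w3b.png

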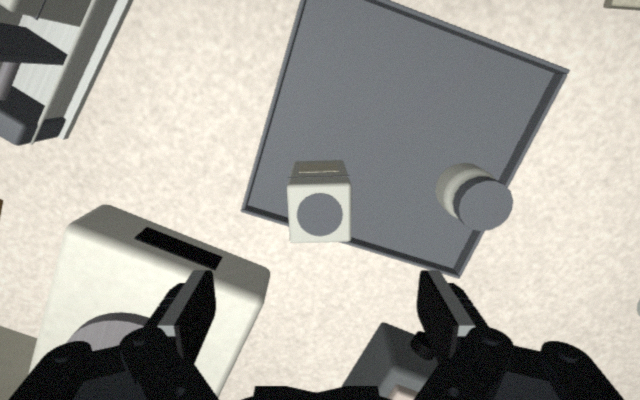

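The remaining new tub's lid is at (319.5,214.5). The balance's near corner is at (270,270) and (105,207), and the hotplate's corner is at (383,323).

```bash
python3 - <<'E'
from h import *
f='w3'
print(ray(f,319.5,214.5,90))
c=np.array([ray(f,u,v,90) for u,v in [(288,184),(349,182.5),(351,241),(290,242)]]);print(c.mean(0).round(1),[np.degrees(np.arctan2(*(c[i]-c[i-1])[[1,0]])).round(1) for i in range(4)])
for p in [(270,270),(105,207),(383,323)]: print([ray(f,*p,z).round(0) for z in (40,80)])
for x in (0,1):
  pass
go(636,81.5,60,115.5)
E
```

```text
[636.36507481  80.35298535  90.        ]
[635.4  79.9  90. ] [np.float64(-154.8), np.float64(116.2), np.float64(28.3), np.float64(-64.3)]
[array([727.,  69.,  40.]), array([704.,  65.,  80.])]
[array([730., -94.,  40.]), array([706., -77.,  80.])]
[array([736., 200.,  40.]), array([711., 179.,  80.])]
t 20.93 p [621.7  69.8 215.1] y 114.7 tilt [ 0.0002 -0.0002] F [0.3 0.6 0. ] w 85.5 gf 0.0
shift [-0.179  0.046  1.551] rz -0.025
```

```bash
python3 -m inch '[-0.174,0.037,0.2,0,0,-0.035,-1,-0.174,0.037,0.5,0,0,-0.035,-1,-0.174,0.037,0.8,0,0,-0.035,-1,-0.174,0.037,0.8,0,0,-0.035,-1]' >/dev/null
python3 -m inch '[0,0,0.4,0,0,0,-1,0,0,0.68,0,0,0,-1,0,0,0.74,0,0,0,-1,0,0,0.74,0,0,0,-1,0,0,0.74,0,0,0,-1,0,0,0.74,0,0,0,-1]' >/dev/null
python3 -c "
from h import *
go(636,80.5,60,115.8)"
```

```text
t 22.18 p [636.7  81.7  62.2] y 115.9 tilt [0.0022 0.0006] F [-0.2  0.3  0.1] w 85.3 gf 0.0
shift [ 0.012 -0.008  0.022] rz 0.002
```

```bash
python3 -m inch '[0,-0.005,0,0,0,0,0,0,-0.005,0,0,0,0,1,0,-0.005,0,0,0,0,1,0,-0.005,0,0,0,0,1,0,-0.005,0,0,0,0,1]' 50 | egrep 'pos|^force|width|gripper'
python3 -m inch '[0,0,-0.05,0,0,0,1,0,0,-0.15,0,0,0,1,0,0,-0.4,0,0,0,1,0,0,-0.7,0,0,0,1,0,0,-1,0,0,0,1,0,0,-1,0,0,0,1]' | egrep 'pos|^force|width|gripper'
python3 -c "
from h import *
go(587,-184,185,79.5)"
```

```text
eef_pos: [636.4, 81.0, 61.2]
force: [-0.2, -2.0, 2.7]
grip_width: 49.7
gripper_force: 52.3
eef_pos: [637.7, 81.5, 164.1]
force: [0.2, -0.1, -2.7]
grip_width: 49.5
gripper_force: 52.3
t 23.55 p [637.7  81.5 164.1] y 115.9 tilt [0.0058 0.0016] F [ 0.2 -0.1 -2.7] w 49.5 gf 52.3
shift [ 1.613 -2.168 -0.216] rz 1.212
```

```bash
python3 -m inch '[0.12,-0.15,-0.15,0,0,0.1,1,0.28,-0.36,-0.27,0,0,0.3,1,0.48,-0.6,-0.27,0,0,0.5,1,0.65,-0.85,-0.27,0,0,0.6,1]' >/dev/null
python3 -c "
from h import *
go(582.4,-183.1,190,79.5)"
```

```text
t 24.05 p [613.7 -25.3 187.5] y 97.6 tilt [-0.0013 -0.0001] F [ 0.2  0.5 -3.4] w 49.8 gf 52.4
shift [ 0.52  -1.522 -0.024] rz 0.604
```

```bash
python3 -m inch '[0.09,-0.25,0,0,0,0.15,1,0.18,-0.5,-0.02,0,0,0.3,1,0.26,-0.75,-0.02,0,0,0.5,1,0.32,-0.95,-0.02,0,0,0.6,1]' >/dev/null
python3 -c "
from h import *
go(582.4,-183.1,190,79.5)"
```

```text
t 24.55 p [ 595.1 -123.8  189.4] y 79.7 tilt [-0.0014  0.0001] F [ 0.3  0.4 -2.5] w 49.7 gf 52.4
shift [ 0.018 -0.606 -0.006] rz 0.005
```

```bash
python3 -m inch '[0.01,-0.2,0,0,0,0.004,1,0.017,-0.4,0,0,0,0.004,1,0.017,-0.55,0,0,0,0.004,1,0.017,-0.57,0,0,0,0.004,1,0.017,-0.57,0,0,0,0.004,1,0.017,-0.57,0,0,0,0.004,1]' >/dev/null
python3 -c "
from h import *
go(581.5,-183,157,79.5)"
```

```text
t 25.3 p [ 584.5 -177.4  189.7] y 79.8 tilt [0.     0.0002] F [-0.6 -0.  -2.3] w 49.4 gf 52.4
shift [ 0.02  -0.06   0.327] rz 0.009
```

```bash
python3 -m inch '[0.01,-0.03,0,0,0,0.009,1,0.02,-0.06,0.08,0,0,0.009,1,0.02,-0.06,0.18,0,0,0.009,1,0.02,-0.06,0.27,0,0,0.009,1,0.02,-0.06,0.325,0,0,0.009,1,0.02,-0.06,0.325,0,0,0.009,1]' >/dev/null
python3 -c "
from h import *
go(581.5,-183,157,79.5)
d=snap('side','s1'); i=d['frame'][100:220,270:430,::-1]; cv2.imwrite('pics/s1b.png',cv2.resize(cv2.convertScaleAbs(i,alpha=1.4),None,fx=4,fy=4,interpolation=cv2.INTER_CUBIC))"
```

```text
t 26.05 p [ 581.  -183.5  156.6] y 79.5 tilt [-0.0011  0.0001] F [ 0.  -0.2 -2. ] w 49.2 gf 52.4
shift [-0.004  0.005 -0.004] rz -0.001
```

View pics/s1b.png

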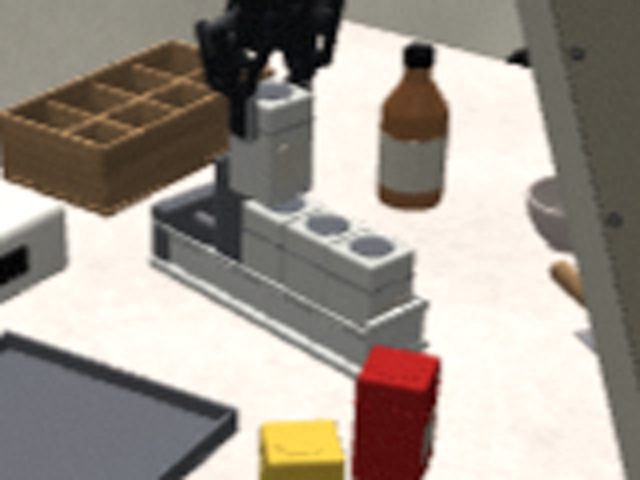

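The side view shows three tubs snug at the front stop, and the held tub above the row directly in front of the follower plate. Next I push it back slowly.

```bash
python3 -m inch '[-0.02,0.003,0,0,0,0,1,-0.05,0.003,0,0,0,0,1,-0.07,0.003,0,0,0,0,1,-0.09,0.003,0,0,0,0,1,-0.11,0.003,0,0,0,0,1,-0.13,0.003,0,0,0,0,1,-0.15,0.003,0,0,0,0,1,-0.17,0.003,0,0,0,0,1]'| egrep 'pos|^force'
python3 -m inch '[-0.03,0,0,0,0,0,1,-0.06,0,0,0,0,0,1,-0.09,0,0,0,0,0,1,-0.12,0,0,0,0,0,1,-0.15,0,0,0,0,0,1,-0.17,0,0,0,0,0,1,-0.185,0,0,0,0,0,1,-0.185,0,0,0,0,0,1]'| egrep 'pos|^force'
python3 -c "
from h import *
go(615.9,-189.3,66,79.5)"
```

```text
eef_pos: [597.7, -186.3, 157.1]
force: [-3.7, 0.2, -1.2]
eef_pos: [616.2, -189.7, 157.1]
force: [-3.8, 1.7, -2.6]
t 28.1 p [ 616.2 -189.7  157.1] y 79.5 tilt [-0.0003  0.0001] F [-3.8  1.7 -2.6] w 49.5 gf 52.5
shift [0.004 0.004 0.911] rz -0.001
```

```bash
python3 -m inch '[0,0.004,0.02,0,0,0,1,0,0.004,0.05,0,0,0,1,0,0.004,0.08,0,0,0,1,0,0.004,0.11,0,0,0,1,0,0.004,0.14,0,0,0,1]'| egrep 'pos|^force'
python3 -m inch '[0,0,0.06,0,0,0,1,0,0,0.12,0,0,0,1,0,0,0.18,0,0,0,1,0,0,0.24,0,0,0,1,0,0,0.3,0,0,0,1,0,0,0.34,0,0,0,1]'| egrep 'pos|^force'
```

```text
eef_pos: [616.3, -189.4, 143.1]
force: [-3.4, 0.3, -0.2]
eef_pos: [616.2, -189.3, 108.8]
force: [-3.9, 0.8, -0.3]
```

```bash
python3 -c "
from h import *
go(615.9,-189.3,66,79.5)"
```

```text
t 29.48 p [ 616.2 -189.3  108.8] y 79.5 tilt [-0.0003  0.0001] F [-3.9  0.8 -0.3] w 49.3 gf 52.7
shift [ 0.003 -0.     0.428] rz -0.001
```

```bash
python3 -m inch '[0,0,0.06,0,0,0,1,0,0,0.12,0,0,0,1,0,0,0.18,0,0,0,1,0,0,0.24,0,0,0,1,0,0,0.3,0,0,0,1,0,0,0.35,0,0,0,1,0,0,0.38,0,0,0,1,0,0,0.4,0,0,0,1,0,0,0.41,0,0,0,1]'| egrep 'pos|^force'
for i in 1 2; do python3 -m inch '[0,0,0.005,0,0,0,1,0,0,0.01,0,0,0,1]'| egrep 'pos|^force'; done
```

```text
eef_pos: [616.4, -189.3, 68.3]
force: [-4.5, 1.3, -0.0]
eef_pos: [616.4, -189.3, 67.4]
force: [-4.4, 1.0, -0.0]
eef_pos: [616.4, -189.3, 66.3]
force: [-5.2, 1.0, 0.3]
```

```bash
for i in 1 2; do python3 -m inch '[0,0,0.005,0,0,0,1,0,0,0.01,0,0,0,1]'| egrep 'pos|^force'; done
```

```text
eef_pos: [616.3, -189.3, 65.2]
force: [-3.2, -0.2, 0.6]
eef_pos: [616.4, -189.4, 65.1]
force: [-6.7, 2.3, 6.4]
```

```bash
python3 -m inch '[0,0,-0.006,0,0,0,1,0.01,0,-0.006,0,0,0,1,0.02,0,-0.006,0,0,0,1,0.03,0,-0.006,0,0,0,1]'| egrep 'pos|^force'
for i in 1 2; do python3 -m inch '[0.005,0,0,0,0,0,1,0.01,0,0,0,0,0,1,0.015,0,0,0,0,0,1]'| egrep 'pos|^force'; done
```

```text
eef_pos: [613.9, -188.9, 65.2]
force: [-1.4, -0.6, 0.7]
eef_pos: [612.4, -188.6, 65.2]
force: [0.5, -1.0, 0.5]
eef_pos: [611.9, -188.5, 65.2]
force: [5.9, -2.6, -2.8]
```

```bash
python3 -m inch '[0.006,0,0,0,0,0,1,-0.006,0,0,0,0,0,1,-0.006,0,0,0,0,0,-1,-0.006,0,0,0,0,0,-1,-0.006,0,0,0,0,0,-1,-0.006,0,-0.05,0,0,0,-1,-0.006,0,-0.3,0,0,0,-1,-0.006,0,-0.8,0,0,0,-1]' | egrep 'pos|^force|width'
python3 -m inch '[0,0,-0.5,0,0,0,-1,0.6,0,-0.8,0,0,0,-1,1,0,-0.8,0,0,0,-1,1,0,-0.8,0,0,0,-1,1,0,-0.8,0,0,0,-1]' | egrep 'pos|^force|width'
python3 -c "
from h import *
d=snap('wrist','w4'); e=snap('side','s2')
i=cv2.resize(e['frame'][100:220,270:430,::-1],None,fx=3,fy=3,interpolation=cv2.INTER_CUBIC)
j=cv2.resize(d['frame'][:360,200:450,::-1],(250,360))
cv2.imwrite('pics/end.png',cv2.convertScaleAbs(np.hstack([i,j]),alpha=1.4))"
```

```text
eef_pos: [609.5, -188.0, 143.8]
force: [0.8, 0.3, 0.6]
grip_width: 85.7
eef_pos: [512.9, -170.1, 225.5]
force: [-0.1, 0.1, -0.4]
grip_width: 85.3
```

View pics/end.png

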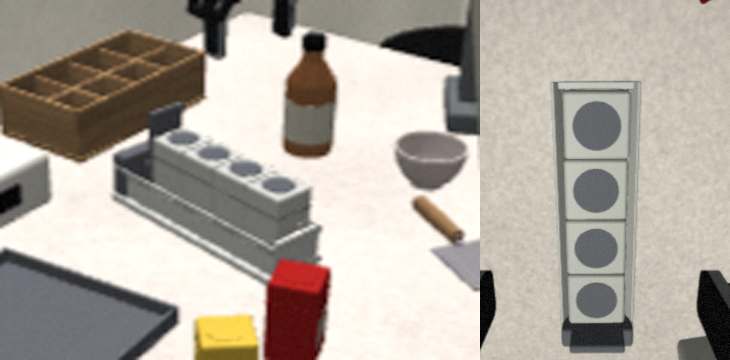

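Both views show all four tubs upright, level and in one snug row against the front stop, with the follower plate behind the last and the gripper clear of everything.

```bash
python3 -m inch '[0,0,0,0,0,0,-1,0,0,0,0,0,0,-1]' | head -1; python3 -c "
from plant import robot
print(robot.sign_off())"
```

```text
time_s: 34.83
the job is handed in; nothing more can be done
None
```

The job is handed in at about 35 s of the 72 s allowed: the two old tubs are snug against the front stop in their original order, with the two new tubs behind them and the follower pressing on the last.

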